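# Change over two slide-tray board testers

### The arm

A 7-joint arm with a two-finger parallel gripper is mounted at the origin on the work surface. World frame = base frame: x ahead of the robot, y to its left, z up, the work surface at z = 0. Lengths are in m, angles in rad, forces in N, time in s.
With the tool pointing down it reaches from about 0.4 to 0.875 m from the base axis. Payload 19.3 kg.
Tool frame: the origin (TCP) lies between the finger pads; the fingertips stand 22 mm ahead of it and the grasp point (between the pads) lies 3 mm ahead of it (bot.tips_ahead is the distance from the TCP to the fingertips, in m); z points along the fingers, y is the line along which they close (so a half turn about z gives the same grasp; the last joint's range is limited). The gripper opens to 85 mm and grips with 20 to 120 N. Pads are 22 mm wide; open, the fingers measure 114 mm over their backs; the gripper's body (76 mm by 85 mm) begins 54 mm behind the grasp point. The pads swing forward as they close: fully open they stand 13 mm farther back than shut.
Start: joints at [-1.228, 0.521, -0.036, 1.599, 0.021, 1.021, -0.113], TCP at [0.251, 0.572, 0.253] pointing down, gripper open.
Joint ranges: [-2.91, 2.91], [-0.3, 2.13], [-1.5, 1.42], [0.17, 2.43], [-1.26, 4.41], [0.16, 1.93], [-2.52, 2.52]. Speed limits (rad/s): [1.89, 1.89, 2.39, 2.39, 3.01, 3.01, 3.01].

### API

Orientations are given as a unit quaternion [w, x, y, z].
In Python, from bench import bot gives the robot as it stands.
- The arm moves only by the tool servo_tool, never from a script. Its argument "plan" is a list of rows, each a list of 2 entries, a list of its own where there are three numbers: the shift along the tool's x, y, z in m, then the turn, a rotation vector about the tool's x, y, z in degrees. In form: [[[dx, dy, dz], [wx, wy, wz]], ...]. A call has 1 to 12 rows; each row is the pose to reach, as a shift and turn from the pose commanded when the call began, along the tool's axes at that moment; what a row does not reach only later rows make up. A row lasts 1/8 s, in which the tool goes at most 62.5 mm and 10.7 degrees, less where a joint would pass 70% of its speed; a pose out of reach is approached as far as the arm can. A call with a gripper value outside its range is refused whole. "claw" is the opening, from 0 (shut) to 1 (fully open), set as the call begins (left out, the last holds). The fingers move at their own pace and stop on an object; "newtons" is the grip in N (left out, the last holds). Time passes only in rows, so rows that repeat a pose let the fingers close. It gives the time, the measured TCP pose, the force, the opening and the grip force at its end, in the units of the state.
- bot.sense(): the state, without advancing time (a new reading comes with each control period).
- bot.camera(name): name is "scene" or "side" or "wrist"; returns a dict with "img" (400x640x3 uint8, red, green, blue), "fx", "fy", "cx", "cy" (pixels), "R" (3x3) and "t" (3): a world point X has camera coordinates R X + t. Camera axes: x right, y down, z forward; pixel columns grow to the right and rows downward; lengths in m; the calibration is good to about 2 mm. A picture is of the moment at which its call begins. There is no depth.
- bot.finish_job(): hands the job in; it is judged then, once.
The state is a dict: "time": time; "joint_positions": joint angles; "joint_velocities": joint speeds; "joint_efforts": joint torques, N m; "ee_pos": TCP position; "orientation": TCP orientation; "force": force on the tool from outside, world axes, zero at the start; "moment": the same for the moment, N m; "grip_width": finger opening in m; "gripper_force": force on a finger pad.
Only numpy, scipy, OpenCV 4.12 (cv2) and the standard library are available. Lean on these libraries where they do the work, as an engineer would, in place of code of your own. Each camera call takes 0.05 s, during which the arm holds its last target. There are 200 camera calls.

### The job

The board in the shut tester is done and the board in the open one is waiting for its test: hook a fingertip behind the lip of the shut tray and draw that tray right out to its stop, and push the open tray fully home with the fingertips. Do not slam the trays, grip a tray's lip between the fingers, lift the boards out of their nests or move the other things on the bench. Leave both trays at rest with the hand clear.

Things in the scene. Friction and masses are not known exactly. Their poses are not given: they have to be found in the camera images.
- tested_tray (a joint): How far the tray of the shut tester is drawn out, m: 0 = fully home (inner stop), 0.12 = drawn right out (outer stop). Starts at 0. It slides level on rails along the tester's own x axis (out = towards -x), takes about 3 N to move and stays where it is left.
- tested_fixture: The shut tester, fixed to the bench: grey base box 255 x 170 mm, 60 mm high, front face at x = -125 mm; over x = -55 to 130 mm side cheeks and probe head, underside 100, top 124 mm over the bench (two air cylinders at x = 75 mm up to 162 mm). The tray runs on the base, under the head. Origin on the bench under its middle; x points from front to rear, z up.
- tested_pull: Black pull strip 150 mm wide, the rear side of the lip across the front end of the shut tester's tray. Origin: middle of the upper edge of the lip's rear face, 94 mm over the bench; axes as the tester's. Lip: 22 mm above the tray deck, 13 mm thick with the plate (x = -13 to 0 mm). Behind it 65 mm of bare deck, open from above, before the head (tray home) or the nest.
- tested_plate: Aluminium front plate of the shut tester's tray, 150 mm wide, 3 mm thick, on the front of the pull strip: the outside of the lip, 62 to 89 mm over the bench. Origin: middle of the lower edge of its front face; axes as the tester's. With the tray home it stands 8 mm in front of the base's front face.
- tested_nest (a point): Middle of the nest on the shut tester's tray, 77 mm over the bench, 125 mm behind the lip's rear face: where the middle of the board's underside belongs. Corner guides 9 mm high stand around the board with 2 mm play.
- tested_board: Green circuit board 90 x 120 mm, 2 mm thick with parts up to 12 mm high on it, about 90 g, lying loose in the nest of the shut tester. Origin: middle of its underside.
- waiting_tray (a joint): How far the tray of the open tester is drawn out, m: 0 = fully home (inner stop), 0.12 = drawn right out (outer stop). Starts at 0.12. It slides level on rails along the tester's own x axis (out = towards -x), takes about 3 N to move and stays where it is left.
- waiting_fixture: The open tester, fixed to the bench: grey base box 255 x 170 mm, 60 mm high, front face at x = -125 mm; over x = -55 to 130 mm side cheeks and probe head, underside 100, top 124 mm over the bench (two air cylinders at x = 75 mm up to 162 mm). The tray runs on the base, under the head. Origin on the bench under its middle; x points from front to rear, z up.
- waiting_pull: Black pull strip 150 mm wide, the rear side of the lip across the front end of the open tester's tray. Origin: middle of the upper edge of the lip's rear face, 94 mm over the bench; axes as the tester's. Lip: 22 mm above the tray deck, 13 mm thick with the plate (x = -13 to 0 mm). Behind it 65 mm of bare deck, open from above, before the head (tray home) or the nest.
- waiting_plate: Aluminium front plate of the open tester's tray, 150 mm wide, 3 mm thick, on the front of the pull strip: the outside of the lip, 62 to 89 mm over the bench. Origin: middle of the lower edge of its front face; axes as the tester's. With the tray home it stands 8 mm in front of the base's front face.
- waiting_nest (a point): Middle of the nest on the open tester's tray, 77 mm over the bench, 125 mm behind the lip's rear face: where the middle of the board's underside belongs. Corner guides 9 mm high stand around the board with 2 mm play.
- waiting_board: Green circuit board 90 x 120 mm, 2 mm thick with parts up to 12 mm high on it, about 90 g, lying loose in the nest of the open tester. Origin: middle of its underside.
- screwdriver: Bystander: screwdriver about 180 mm long lying on the bench between the testers, origin under its middle, long axis x.
- solder_reel: Bystander: grey solder reel standing on the bench between the testers, 60 mm diameter, 50 mm high, origin under its middle.
- parts_bin: Bystander: red open parts bin 160 x 110 x 60 mm high beside the testers, origin under its middle.
Mind the look-alikes: they are no part of the job. Leave any purple look-alike of the waiting_board alone.

How it is judged:
By the outcome, as a careful person would: the job done as asked, in the order asked, and still so for the second after the job is handed in, with the robot touching nothing.
It also fails if it takes over 48 s, if anything falls off the work surface, if the arm or the gripper's body presses on something with over 40 N, if the wrist force passes 120 N, or if a joint passes its speed limit or range.

## Working session

There is one attempt and no reset: what is moved stays moved. The work goes in short steps, Python scripts to look and compute and a tool call to move; the robot and the scene stay as the last step left them, time stands still between calls to the robot, and variables do not carry over. Pictures are saved under pics/ and viewed, at most 10 in all, crops included, and the job is handed in when it is done.

Besides the shell and the picture viewer there is one more tool, called in YAML: its name, and indented under it one key for each argument. servo_tool: Moves the arm, as the interface text tells. Its arguments: {"type":"object","properties":{"plan":{"type":"array","items":{"type":"array"}},"claw":{"type":"number"},"newtons":{"type":"number"}},"required":["plan"]}

```bash
mkdir -p pics
python3 - <<'E'
from bench import bot
import cv2
s=bot.sense();print({k:s[k] for k in('time','ee_pos','orientation','force','grip_width')},bot.tips_ahead)
for n in('scene','side'):
    c=bot.camera(n);cv2.imwrite(f'pics/{n}0.png',c['img'][:,:,::-1]);print(n,c['fx'],c['cx'],c['cy'],c['R'],c['t'])
E
```

```text
{'time': 0.0, 'ee_pos': array([0.25065347, 0.5722219 , 0.25270359]), 'orientation': array([-6.76099714e-05,  2.04940135e-01,  9.78774348e-01, -5.58846470e-04]), 'force': array([ 0.39321217,  0.17732879, -0.35003944]), 'grip_width': 0.08536474154198653} 0.022
scene 444.7848262379607 319.2806078265012 199.58501152523434 [[-0.68066652  0.7324044  -0.0166398 ]
 [ 0.57366377  0.51873782 -0.63389349]
 [-0.45563469 -0.44101573 -0.77324133]] [ 0.4055249  -0.33649303  1.57599178]
side 407.6931431859372 315.029192563444 197.59811502830766 [[ 0.9331771  -0.35930083 -0.00913285]
 [-0.26536106 -0.67161327 -0.69175076]
 [ 0.24241288  0.64794948 -0.72207858]] [-0.59252338  0.25104619  1.09324045]
```

View pics/scene0.png

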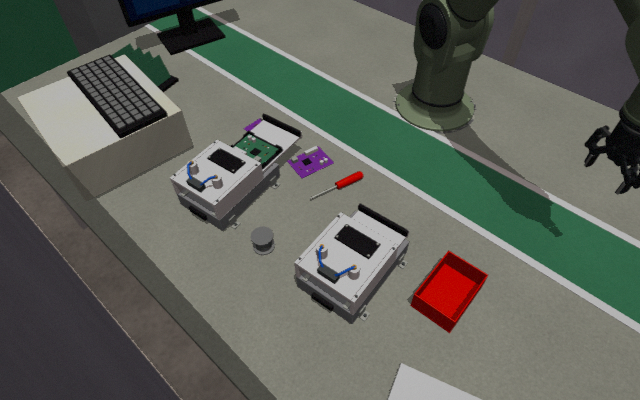

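View pics/side0.png

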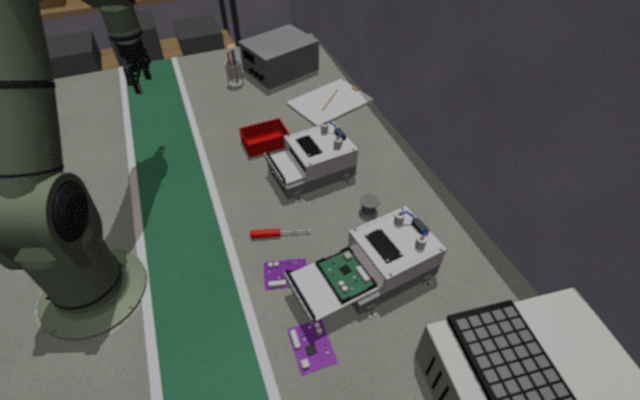

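The scene view shows the shut tester with its lip at about (360,207)–(408,235). The open tester's lip is at about (264,118)–(300,135). The side view shows the lips at about (268,155)–(285,190) and (288,270)–(312,317). I'll enlarge both.

Run:
```python
import cv2,numpy as np
a=cv2.imread('pics/scene0.png');b=cv2.imread('pics/side0.png')
f=lambda i,x,y,w,h:cv2.resize(i[y:y+h,x:x+w],(400,300),interpolation=cv2.INTER_CUBIC)
cv2.imwrite('pics/crops.png',np.vstack([np.hstack([f(a,345,195,80,60),f(a,245,105,80,60)]),np.hstack([f(b,250,140,80,60),f(b,270,260,80,60)])]))
```

```text
(no output)
```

View pics/crops.png

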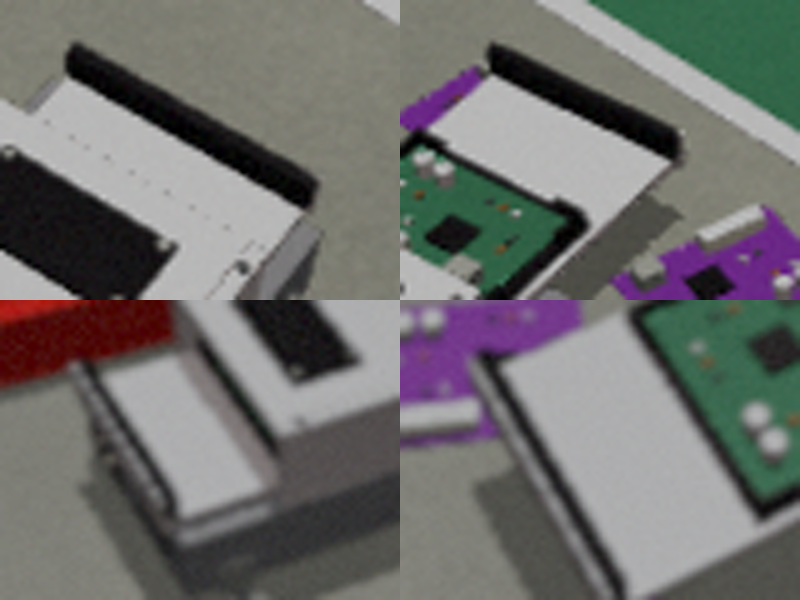

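```bash
cat > h.py <<'E'
import numpy as np
def ray(c,p,z):
    R,t=np.array(c['R']),np.array(c['t']); o=-R.T@t
    d=R.T@np.array([(p[0]-c['cx'])/c['fx'],(p[1]-c['cy'])/c['fy'],1]); return o+d*(z-o[2])/d[2]
def proj(c,X):
    q=np.array(c['R'])@X+c['t'];return np.array([c['fx']*q[0]/q[2]+c['cx'],c['fy']*q[1]/q[2]+c['cy']])
E
python3 - <<'E'
from bench import bot
from h import *
np.set_printoptions(precision=4,suppress=True)
A=bot.camera('scene');B=bot.camera('side')
for n,c,p,q in(('shut scene fronttop',A,(360,203.4),(408.6,231.4)),('open scene fronttop',A,(263,113.6),(301.4,131)),('shut side reartop',B,(268.5,152.5),(286,182)),('open side reartop',B,(290.5,271),(315.6,318))):
    P,Q=ray(c,p,.094),ray(c,q,.094);d=Q-P;print(n,P[:2],Q[:2],(P+Q)[:2]/2,np.linalg.norm(d),np.degrees(np.arctan2(d[1],d[0])))
print(bot.sense()['joint_positions'])
E
```

```text
shut scene fronttop [0.5835 0.1378] [0.5714 0.2857] [0.5774 0.2117] 0.14842911191786573 94.67279909586196
open scene fronttop [ 0.5071 -0.3248] [ 0.4842 -0.1763] [ 0.4956 -0.2505] 0.15028423646497807 98.79546462494382
shut side reartop [0.576  0.2701] [0.5858 0.1163] [0.5809 0.1932] 0.15411407715239372 -86.33840347998947
open side reartop [ 0.4959 -0.1926] [ 0.5087 -0.334 ] [ 0.5023 -0.2633] 0.14193418231824206 -84.83152179456035
[-1.2282  0.5218 -0.0363  1.5998  0.0212  1.0211 -0.1128]
```

```bash
cat >> h.py <<'E'
from scipy.spatial.transform import Rotation as Rn
def rel(s,pos,yawdeg,):
    """tool shift/turn to reach pos with tool down and tool y at yawdeg"""
    q=np.array(s['orientation']);R0=Rn.from_quat(q[[1,2,3,0]])
    y=np.radians(yawdeg);Y=np.array([np.cos(y),np.sin(y),0]);Z=np.array([0,0,-1.]);T=Rn.from_matrix(np.c_[np.cross(Y,Z),Y,Z])
    return np.round(R0.inv().apply(np.array(pos)-s['ee_pos'])*1000,1),np.round((R0.inv()*T).as_rotvec(degrees=True),1)
E
python3 - <<'E'
from bench import bot
from h import *
print(rel(bot.sense(),[.619,.215,.20],94.7))
E
```

```text
(array([-480.7, -179.5,   53.1]), array([ -0. ,  -0. , -28.3]))
```

servo_tool:
  plan:
    - [[-0.48, -0.18, 0.053], [0, 0, -28.3]]
    - [[-0.48, -0.18, 0.053], [0, 0, -28.3]]
    - [[-0.48, -0.18, 0.053], [0, 0, -28.3]]
    - [[-0.48, -0.18, 0.053], [0, 0, -28.3]]
    - [[-0.48, -0.18, 0.053], [0, 0, -28.3]]
    - [[-0.48, -0.18, 0.053], [0, 0, -28.3]]
    - [[-0.48, -0.18, 0.053], [0, 0, -28.3]]
    - [[-0.48, -0.18, 0.053], [0, 0, -28.3]]
    - [[-0.48, -0.18, 0.053], [0, 0, -28.3]]
    - [[-0.48, -0.18, 0.053], [0, 0, -28.3]]
    - [[-0.48, -0.18, 0.053], [0, 0, -28.3]]
    - [[-0.48, -0.18, 0.053], [0, 0, -28.3]]
  claw: 0

```text
time: 1.7
ee_pos: [0.6174, 0.2166, 0.2006]
orientation: [0.0, -0.042, 0.999, 0.0]
force: [-0.1, 0.1, 0.7]
grip_width: 0.0001
gripper_force: 0.0
```

Run:
```python
from bench import bot
from h import *
import cv2
s=bot.sense();print(s['time'],s['ee_pos'],s['force'],s['grip_width'],rel(s,[.619,.215,.20],94.7))
c=bot.camera('wrist');a=bot.camera('scene');b=bot.camera('side')
print(c['fx'],c['cx'],c['cy'],c['R'],c['t'])
f=lambda i,x,y,w,h:cv2.resize(i[y:y+h,x:x+w],(400,300))
cv2.imwrite('pics/w1raw.png',c['img'][:,:,::-1])
im=np.vstack([cv2.resize(c['img'],(480,300)),]);cv2.imwrite('pics/w1.png',c['img'][:,:,::-1])
```

```text
1.7 [0.61739071 0.21656882 0.2006025 ] [-0.14489219  0.05320099  0.73148925] 7.917364884066281e-05 (array([-1.5, -1.7,  0.6]), array([0. , 0. , 0.1]))
337.89372929492515 316.4135107556251 195.56787017626885 [[-8.29976012e-02  9.96549532e-01 -6.54766614e-04]
 [ 9.57388177e-01  7.99183930e-02  2.77526448e-01]
 [ 2.76621180e-01  2.24071636e-02 -9.60717774e-01]] [-0.16408488 -0.63104495  0.15247399]
```

View pics/w1.png

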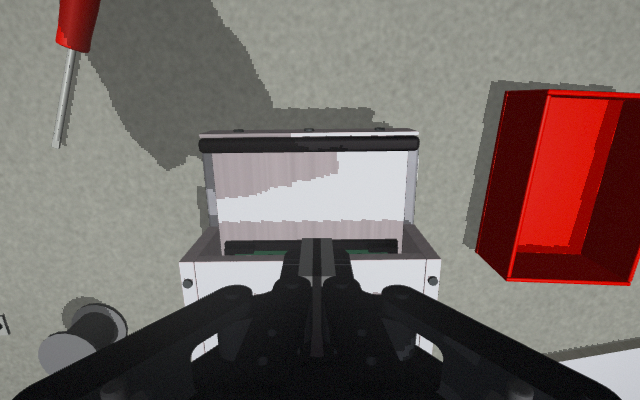

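The wrist view shows the black lip between (198,145) and (419,143), from row 137 to 152. The head's front edge is near row 259, and the closed tips are at about (317,240), above the head edge in the image.

Run:
```python
from bench import bot
from h import *
np.set_printoptions(precision=4,suppress=True)
c=bot.camera('wrist');R=np.array(c['R']);print('cam',-R.T@c['t'])
for p,z in(((199,152),.094),((419,150),.094),((199,152),.072),((419,150),.072),((199,139),.094),((419,136),.094),((182,261),.124),((440,258),.124)):print(p,z,ray(c,p,z)[:2])
```

```text
cam [0.5488 0.2099 0.3214]
(199, 152) 0.094 [0.5903 0.1335]
(419, 150) 0.094 [0.5767 0.2813]
(199, 152) 0.072 [0.5943 0.1261]
(419, 150) 0.072 [0.5794 0.2882]
(199, 139) 0.094 [0.5815 0.1336]
(419, 136) 0.094 [0.5675 0.2798]
(182, 261) 0.124 [0.6565 0.1316]
(440, 258) 0.124 [0.6407 0.2969]
```

servo_tool:
  plan:
    - [[0.003, -0.006, 0.03], [0, 0, -0.5]]
    - [[0.003, -0.006, 0.06], [0, 0, -0.5]]
    - [[0.003, -0.006, 0.08], [0, 0, -0.5]]
    - [[0.003, -0.006, 0.092], [0, 0, -0.5]]
    - [[0.003, -0.006, 0.1], [0, 0, -0.5]]
    - [[0.003, -0.006, 0.1], [0, 0, -0.5]]

```text
time: 2.65
ee_pos: [0.6158, 0.2089, 0.1003]
orientation: [-0.0, -0.045, 0.999, 0.0]
force: [0.8, 0.5, 0.1]
grip_width: 0.0003
gripper_force: 0.0
```

servo_tool:
  plan:
    - [[0.004, 0, 0], [0, 0, 0]]
    - [[0.008, 0, 0], [0, 0, 0]]
    - [[0.012, 0, 0], [0, 0, 0]]
    - [[0.015, 0, 0], [0, 0, 0]]
    - [[0.018, 0, 0], [0, 0, 0]]
    - [[0.021, 0, 0], [0, 0, 0]]
    - [[0.024, 0, 0], [0, 0, 0]]
    - [[0.027, 0, 0], [0, 0, 0]]
    - [[0.03, 0, 0], [0, 0, 0]]

```text
time: 3.78
ee_pos: [0.5858, 0.2061, 0.1003]
orientation: [0.0, -0.045, 0.999, -0.0]
force: [2.2, 1.0, -2.0]
grip_width: 0.0
gripper_force: 1.3
```

servo_tool:
  plan:
    - [[0.004, 0, 0], [0, 0, 0]]
    - [[0.009, 0, 0], [0, 0, 0]]
    - [[0.014, 0, 0], [0, 0, 0]]
    - [[0.02, 0, 0], [0, 0, 0]]
    - [[0.026, 0, 0], [0, 0, 0]]
    - [[0.032, 0, 0], [0, 0, 0]]
    - [[0.038, 0, 0], [0, 0, 0]]
    - [[0.044, 0, 0], [0, 0, 0]]
    - [[0.05, 0, 0], [0, 0, 0]]
    - [[0.055, 0, 0], [0, 0, 0]]
    - [[0.059, 0, 0], [0, 0, 0]]
    - [[0.062, 0, 0], [0, 0, 0]]

```text
time: 5.28
ee_pos: [0.5239, 0.2006, 0.1003]
orientation: [0.0, -0.045, 0.999, 0.0]
force: [2.6, -1.0, 0.8]
grip_width: 0.0001
gripper_force: 1.3
```

Run:
```python
from bench import bot
import cv2,numpy as np
s=bot.sense();print(s['force'],s['ee_pos'])
cv2.imwrite('pics/w2.png',bot.camera('wrist')['img'][:,:,::-1])
```

```text
[ 2.64444089 -1.01442402  0.84184563] [0.52388664 0.20056514 0.100333  ]
```

View pics/w2.png

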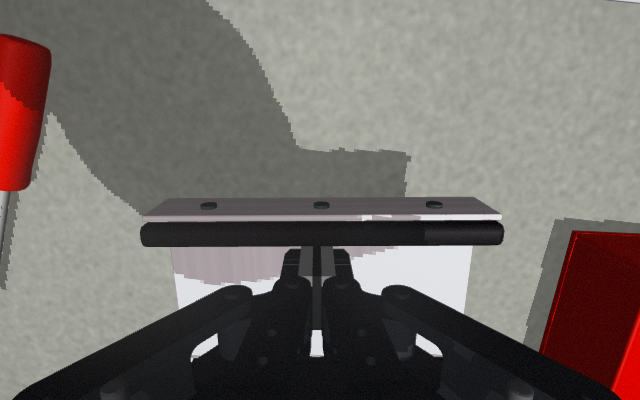

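The fingertips are behind the lip (black strip at rows 222–246, tips at (317,250)) and the tray is following. I'll continue and slow down near the stop.

servo_tool:
  plan:
    - [[0.004, 0, 0], [0, 0, 0]]
    - [[0.009, 0, 0], [0, 0, 0]]
    - [[0.014, 0, 0], [0, 0, 0]]
    - [[0.019, 0, 0], [0, 0, 0]]
    - [[0.024, 0, 0], [0, 0, 0]]
    - [[0.028, 0, 0], [0, 0, 0]]
    - [[0.031, 0, 0], [0, 0, 0]]
    - [[0.034, 0, 0], [0, 0, 0]]
    - [[0.037, 0, 0], [0, 0, 0]]
    - [[0.04, 0, 0], [0, 0, 0]]
    - [[0.042, 0, 0], [0, 0, 0]]
    - [[0.044, 0, 0], [0, 0, 0]]

```text
time: 6.82
ee_pos: [0.4802, 0.1965, 0.1003]
orientation: [-0.0, -0.045, 0.999, -0.0]
force: [2.3, -1.2, 0.7]
grip_width: -0.0002
gripper_force: 1.3
```

servo_tool:
  plan:
    - [[0.001, 0, 0], [0, 0, 0]]
    - [[0.002, 0, 0], [0, 0, 0]]
    - [[0.003, 0, 0], [0, 0, 0]]
    - [[0.004, 0, 0], [0, 0, 0]]

```text
time: 7.32
ee_pos: [0.4762, 0.1962, 0.1003]
orientation: [0.0, -0.045, 0.999, -0.0]
force: [3.1, -1.8, -0.6]
grip_width: 0.0
gripper_force: 1.3
```

servo_tool:
  plan:
    - [[0.001, 0, 0], [0, 0, 0]]
    - [[0.002, 0, 0], [0, 0, 0]]
    - [[0.003, 0, 0], [0, 0, 0]]
    - [[0.004, 0, 0], [0, 0, 0]]

```text
time: 7.82
ee_pos: [0.4743, 0.1961, 0.1005]
orientation: [0.002, -0.045, 0.999, 0.001]
force: [20.2, -1.8, -14.3]
grip_width: -0.0001
gripper_force: 10.0
```

servo_tool:
  plan:
    - [[0.001, 0, 0], [0, 0, 0]]
    - [[0.002, 0, 0], [0, 0, 0]]
    - [[0.003, 0, 0], [0, 0, 0]]

```text
time: 8.2
ee_pos: [0.4741, 0.1962, 0.1009]
orientation: [0.005, -0.044, 0.999, 0.001]
force: [37.6, -0.9, -24.4]
grip_width: 0.0001
gripper_force: 18.4
```

The tray is at its outer stop: position constant and force rising. Next I back off and lift.

servo_tool:
  plan:
    - [[-0.006, 0, 0], [0, 0, 0]]
    - [[-0.014, 0, 0], [0, 0, 0]]
    - [[-0.018, 0, 0], [0, 0, 0]]
    - [[-0.018, 0, 0], [0, 0, 0]]
    - [[-0.018, 0, -0.03], [0, 0, 0]]
    - [[-0.018, 0, -0.07], [0, 0, 0]]
    - [[-0.018, 0, -0.1], [0, 0, 0]]
    - [[-0.018, 0, -0.1], [0, 0, 0]]

```text
time: 9.2
ee_pos: [0.4878, 0.1976, 0.2022]
orientation: [0.001, -0.045, 0.999, 0.001]
force: [0.3, -0.2, 0.2]
grip_width: -0.0
gripper_force: 0.0
```

Run:
```python
from bench import bot
from h import *
s=bot.sense();print(s['ee_pos'],rel(s,[.446,-.256,.20],98))
```

```text
[0.48776515 0.19763487 0.20220027] (array([  82.3, -448.1,    1.4]), array([ 0.1,  0.2, -2.9]))
```

servo_tool:
  plan:
    - [[0.02, -0.05, 0.001], [0, 0, -3]]
    - [[0.04, -0.11, 0.001], [0, 0, -3]]
    - [[0.05, -0.17, 0.001], [0, 0, -3]]
    - [[0.06, -0.23, 0.001], [0, 0, -3]]
    - [[0.07, -0.29, 0.001], [0, 0, -3]]
    - [[0.075, -0.34, 0.001], [0, 0, -3]]
    - [[0.08, -0.39, 0.001], [0, 0, -3]]
    - [[0.082, -0.43, 0.001], [0, 0, -3]]
    - [[0.082, -0.448, 0.001], [0, 0, -3]]
    - [[0.082, -0.448, 0.001], [0, 0, -3]]
    - [[0.082, -0.448, 0.001], [0, 0, -3]]

```text
time: 10.58
ee_pos: [0.4458, -0.2549, 0.199]
orientation: [-0.0, -0.072, 0.997, 0.0]
force: [0.9, 0.2, -0.2]
grip_width: 0.0003
gripper_force: 0.0
```

Run:
```python
from bench import bot
import cv2,numpy as np
s=bot.sense();print(s['ee_pos'],s['orientation'])
w=bot.camera('wrist')['img'];a=bot.camera('scene')['img'];b=bot.camera('side')['img']
cv2.imwrite('pics/w3.png',cv2.resize(w,(640,400))[:,:,::-1])
f=lambda i,x,y,w,h:cv2.resize(i[y:y+h,x:x+w],(400,300),interpolation=cv2.INTER_CUBIC)
cv2.imwrite('pics/c3.png',np.vstack([np.hstack([f(a,300,160,160,120),f(a,210,75,160,120)]),np.hstack([f(b,220,110,160,120),f(b,230,230,160,120)])])[:,:,::-1])
```

```text
[ 0.44578121 -0.25491797  0.19897208] [-2.47090176e-04 -7.17082015e-02  9.97425548e-01  3.86070725e-04]
```

View pics/w3.png

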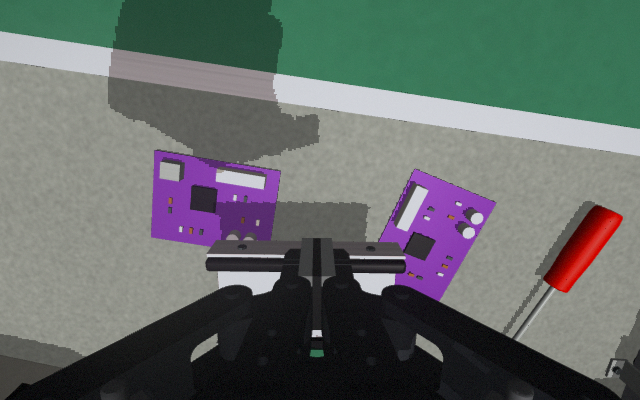

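View pics/c3.png

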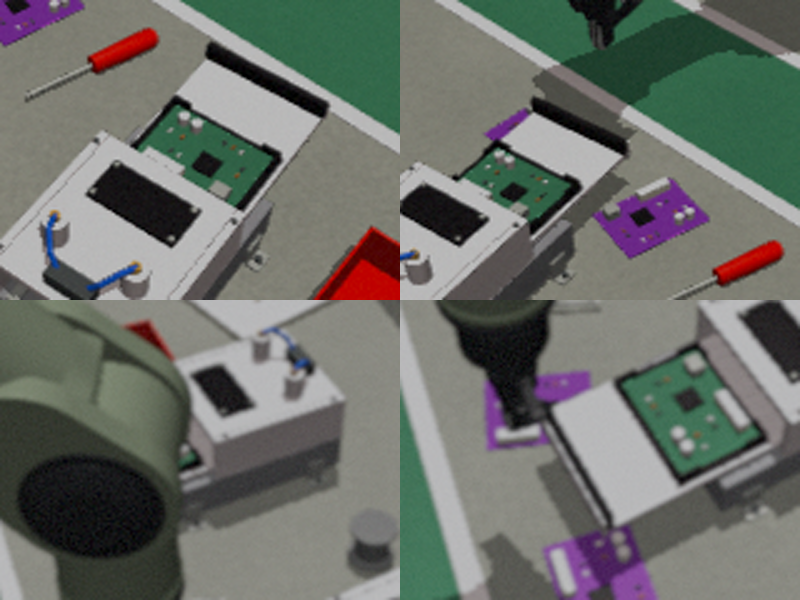

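The shut tray is fully out with its board in the nest. The wrist view shows the open tray's black lip between (206,258) and (405,272), with the plate in front at rows 240–257 and the purple boards low on the bench.

Run:
```python
from bench import bot
from h import *
c=bot.camera('wrist')
for p,z in(((206,258),.094),((405,257),.094),((206,272),.094),((405,271),.094),((218,240),.062),((400,240),.062)):print(p,z,ray(c,p,z)[:2].round(4))
s=bot.sense();print(s['ee_pos'],bot.camera('scene')['t'][0])
```

```text
(206, 258) 0.094 [ 0.5011 -0.3299]
(405, 257) 0.094 [ 0.4793 -0.1851]
(206, 272) 0.094 [ 0.5126 -0.3293]
(405, 271) 0.094 [ 0.4905 -0.1827]
(218, 240) 0.062 [ 0.5008 -0.3301]
(400, 240) 0.062 [ 0.4791 -0.1812]
[ 0.44593502 -0.25541384  0.19935901] 0.4055249028403381
```

servo_tool:
  plan:
    - [[0, -0.008, 0.03], [0, 0, -0.3]]
    - [[0, -0.008, 0.06], [0, 0, -0.3]]
    - [[0, -0.008, 0.085], [0, 0, -0.3]]
    - [[0, -0.008, 0.098], [0, 0, -0.3]]
    - [[0, -0.008, 0.103], [0, 0, -0.3]]
    - [[-0.006, -0.008, 0.103], [0, 0, -0.3]]
    - [[-0.012, -0.008, 0.103], [0, 0, -0.3]]
    - [[-0.017, -0.008, 0.103], [0, 0, -0.3]]
    - [[-0.021, -0.008, 0.103], [0, 0, -0.3]]
    - [[-0.024, -0.008, 0.103], [0, 0, -0.3]]
    - [[-0.027, -0.008, 0.103], [0, 0, -0.3]]
    - [[-0.03, -0.008, 0.103], [0, 0, -0.3]]

```text
time: 12.32
ee_pos: [0.4767, -0.26, 0.0963]
orientation: [-0.0, -0.074, 0.997, -0.0]
force: [-0.1, 0.4, -0.4]
grip_width: -0.0001
gripper_force: 0.0
```

servo_tool:
  plan:
    - [[-0.003, 0, 0], [0, 0, 0]]
    - [[-0.006, 0, 0], [0, 0, 0]]
    - [[-0.009, 0, 0], [0, 0, 0]]
    - [[-0.012, 0, 0], [0, 0, 0]]
    - [[-0.015, 0, 0], [0, 0, 0]]
    - [[-0.019, 0, 0], [0, 0, 0]]
    - [[-0.024, 0, 0], [0, 0, 0]]

```text
time: 13.2
ee_pos: [0.5006, -0.2565, 0.0963]
orientation: [-0.0, -0.074, 0.997, -0.0]
force: [-2.6, -2.7, 0.2]
grip_width: 0.0001
gripper_force: 1.3
```

Contact at about 3 N, and the tray is moving. Pushing on.

servo_tool:
  plan:
    - [[-0.005, 0, 0], [0, 0, 0]]
    - [[-0.011, 0, 0], [0, 0, 0]]
    - [[-0.017, 0, 0], [0, 0, 0]]
    - [[-0.023, 0, 0], [0, 0, 0]]
    - [[-0.029, 0, 0], [0, 0, 0]]
    - [[-0.035, 0, 0], [0, 0, 0]]
    - [[-0.041, 0, 0], [0, 0, 0]]
    - [[-0.047, 0, 0], [0, 0, 0]]
    - [[-0.053, 0, 0], [0, 0, 0]]
    - [[-0.058, 0, 0], [0, 0, 0]]
    - [[-0.062, 0, 0], [0, 0, 0]]
    - [[-0.065, 0, 0], [0, 0, 0]]

```text
time: 14.7
ee_pos: [0.5648, -0.2469, 0.0963]
orientation: [-0.0, -0.074, 0.997, 0.0]
force: [-1.4, -2.1, 0.7]
grip_width: 0.0004
gripper_force: 1.3
```

servo_tool:
  plan:
    - [[-0.003, 0, 0], [0, 0, 0]]
    - [[-0.006, 0, 0], [0, 0, 0]]
    - [[-0.009, 0, 0], [0, 0, 0]]
    - [[-0.012, 0, 0], [0, 0, 0]]
    - [[-0.015, 0, 0], [0, 0, 0]]
    - [[-0.017, 0, 0], [0, 0, 0]]
    - [[-0.019, 0, 0], [0, 0, 0]]

```text
time: 15.58
ee_pos: [0.5835, -0.2441, 0.0963]
orientation: [-0.0, -0.074, 0.997, -0.0]
force: [-1.6, -2.5, 0.5]
grip_width: -0.0002
gripper_force: 1.3
```

servo_tool:
  plan:
    - [[-0.0015, 0, 0], [0, 0, 0]]
    - [[-0.003, 0, 0], [0, 0, 0]]
    - [[-0.0045, 0, 0], [0, 0, 0]]
    - [[-0.006, 0, 0], [0, 0, 0]]
    - [[-0.0075, 0, 0], [0, 0, 0]]
    - [[-0.009, 0, 0], [0, 0, 0]]
    - [[-0.01, 0, 0], [0, 0, 0]]

```text
time: 16.45
ee_pos: [0.5934, -0.2426, 0.0963]
orientation: [-0.0, -0.074, 0.997, 0.0]
force: [-2.0, -1.5, 0.9]
grip_width: -0.0002
gripper_force: 1.3
```

servo_tool:
  plan:
    - [[-0.001, 0, 0], [0, 0, 0]]
    - [[-0.002, 0, 0], [0, 0, 0]]
    - [[-0.003, 0, 0], [0, 0, 0]]
    - [[-0.004, 0, 0], [0, 0, 0]]

```text
time: 16.95
ee_pos: [0.5968, -0.2422, 0.0962]
orientation: [-0.001, -0.074, 0.997, 0.0]
force: [-8.7, -1.8, 5.9]
grip_width: 0.0001
gripper_force: 4.7
```

servo_tool:
  plan:
    - [[-0.001, 0, 0], [0, 0, 0]]
    - [[-0.002, 0, 0], [0, 0, 0]]
    - [[-0.003, 0, 0], [0, 0, 0]]
    - [[-0.003, 0, 0], [0, 0, 0]]

```text
time: 17.45
ee_pos: [0.597, -0.2423, 0.096]
orientation: [-0.003, -0.073, 0.997, 0.0]
force: [-23.7, -1.5, 16.0]
grip_width: 0.0001
gripper_force: 12.0
```

At the inner stop. Backing away and lifting.

servo_tool:
  plan:
    - [[0.004, 0, 0], [0, 0, 0]]
    - [[0.014, 0, 0], [0, 0, 0]]
    - [[0.034, 0, 0], [0, 0, 0]]
    - [[0.064, 0, 0], [0, 0, 0]]
    - [[0.09, 0, -0.03], [0, 0, 0]]
    - [[0.11, 0, -0.07], [0, 0, 0]]
    - [[0.12, 0, -0.1], [0, 0, 0]]
    - [[0.12, 0, -0.13], [0, 0, 0]]
    - [[0.12, 0, -0.13], [0, 0, 0]]
    - [[0.12, 0, -0.13], [0, 0, 0]]

```text
time: 18.7
ee_pos: [0.4813, -0.259, 0.2258]
orientation: [-0.0, -0.074, 0.997, 0.0]
force: [1.1, 1.7, -0.1]
grip_width: -0.0001
gripper_force: 0.0
```

Run:
```python
from bench import bot
import cv2,numpy as np
s=bot.sense();print(s['time'],s['ee_pos'],s['force'])
a=bot.camera('scene')['img'];w=bot.camera('wrist')['img']
cv2.imwrite('pics/f.png',np.vstack([cv2.resize(a[80:310,170:490],(640,460)),w[200:320]])[:,:,::-1])
```

```text
18.7 [ 0.48128632 -0.25895845  0.22584108] [ 1.14793554  1.6525288  -0.08416417]
```

View pics/f.png

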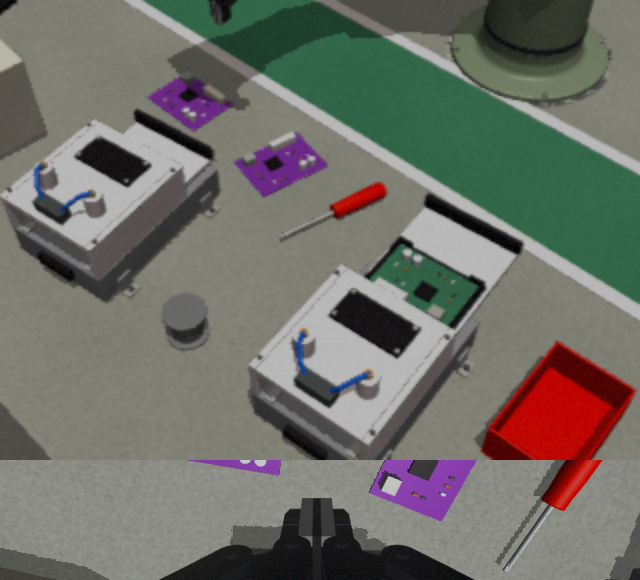

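The left tester is home (lip close at (175,135)), and the right one is drawn out with its board in the nest. The other things are where they were, and the hand is clear.

```bash
python3 -c "
from bench import bot
print(bot.finish_job())"
```

```text
the job is handed in; nothing more can be done
None
```

The shut tray is drawn out to its outer stop and the open tray is pushed home to its inner stop, with the hand clear; the job was handed in after about 19 s, and no verdict came back.

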